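# Refit the tined comb of the bakery's roll slicer

## Task

Put the clean steel comb with the blue handle back into the roll slicer: take it out of its grey wash-up stand, lower it so that all six tines go into their slots in the white strip, feeling gently for the slots without forcing the comb, until it sits fully home, and only then slide the red-knobbed bolt fully over the end of the comb. Let go of everything and leave the bread and the other things on the table where they are.

Things in the scene. Friction and masses are not known exactly. Their poses are not given: they have to be found in the camera images.
- comb: Loose comb, 0.2 to 0.4 kg, upright in the stand. Origin: centre of its spine's underside; z up, y along it, x across. Steel spine 20 (x) x 140 (y) x 14 (z 0 to 14) mm; at each end an ear 10 (x) x 30 (y) x 8 (z 0 to 8) mm. Same after a half turn. Pressing it on the slicer with over 40 N bends its tines.
- comb_handle (a point): Centre of the top of the comb's blue handle, axes as the comb's. The handle is 16 (x) x 50 (y) x 32 (z) mm, standing on the spine, its top 46 mm above the spine's underside. Pinch it across x from above, fingertips above the spine's top (32 mm below this point).
- tine_tips (a point): Middle of the row of tine tips, 28 mm below the comb's origin, axes as the comb's. Six tines hang below the spine at y = -60, -36, -12, 12, 36, 60 mm, each 10 (x) x 6 (y) mm and 28 mm long, with tip edges rounded by 1.5 mm along y.
- stand: Grey wash-up stand, fixed, foot 70 (x) x 170 (y) x 8 mm. Origin: centre of its underside; y along its groove. Two walls 150 mm long and 44 mm high, 26 mm over their outsides, leave a groove 14 mm wide, open at both ends: the tines hang in it and the spine rests on the walls.
- slicer: Roll slicer, fixed. Origin: below slot_row, at table height; y along the strip towards the bolt, z up. Aluminium deck 160 (x) mm, y from -270 to 190, top at z=30. White drive housing with a round motor: y from -270 to -140, x from -75 to 75, up to z=210.
- slot_row (a point): Fixed mark on the slicer's axis, level with the top face of the white slotted strip (65 mm above the table), axes as the slicer's. The middle of the strip stands 3 to 17 mm from it towards +y (the bolt), unknown each time (not in this reading; see or feel it). With the comb home the comb's origin is level with this point, in line across x, and off along y by the strip's shift.
- strip_face (a point): Fixed point on the slicer's deck under slot_row, z = 30 mm, axes as the slicer's. The white strip above it is 142 (y) x 26.5 (x) mm; six slots at 24 mm pitch (y = -60 to 60 mm from the strip's own middle), each 7.5 (y) x 13.5 (x) mm, 34 mm deep. A sideways push of over about 6 N slides the strip along y, between 2 and 18 mm from slot_row.
- bolt (a joint): Bolt that keeps the comb in: 0 m open, 0.034 m fully closed. Moves to the slicer's -y, over the comb's ear; drag 2.5 N, stays where left. Steel bolt 18 (x) x 50 (y) x 10 (z) mm, underside 10 mm above the strip's top: it passes 2 mm above the ear of a comb that is fully home and runs against one that is not.
- bolt_knob (a point): Centre of the top of the bolt's red knob, 14 x 14 mm and 32 mm high, standing on the bolt; its foot is 20 mm above the strip's top. Moves with the bolt; axes as the slicer's. Pinch it across x from above, or push it.
- loaf: round brown small loaf, 110 mm across, 50 mm high; bystander, loose; origin at its underside
- roll_a: pale round bread roll, 84 mm across, 45 mm high; bystander, loose; origin at its underside
- roll_b: brown round bread roll, 84 mm across, 45 mm high; bystander, loose; origin at its underside
- scraper: dough scraper lying flat: steel blade 100 x 120 mm with a wooden grip, 14 mm high; bystander, loose; origin at its underside
- brush: hand brush lying on the table; bystander, loose; origin at its underside
- pail: black pail with a white lid, 192 mm across, 168 mm high; bystander, loose; origin at its underside
- mug: white mug, 80 mm across, 90 mm high; bystander, loose; origin at its underside

How it is judged:
On the way, in this order (a step that is already met when the one before it is completed fails the run):
1. the comb is lifted clear out of its stand, bolt still open (z of comb in the frame of stand above 0.08 m and value of joint bolt below 0.008 m), for 0.1 s.
2. all tines are in their slots and the comb sits fully home, bolt still open (x of comb in the frame of slot_row between -0.004 and 0.004 m and y of comb in the frame of slot_row between 0 and 0.02 m and z of comb in the frame of slot_row between -0.002 and 0.002 m and angle between the y axis of comb and the y axis of slicer, either way round below 0.06 rad and angle between comb's own z axis and vertical below 0.05 rad and value of joint bolt below 0.008 m), for 0.2 s.
3. the bolt is slid fully over the comb's ear (x of comb in the frame of slot_row between -0.004 and 0.004 m and y of comb in the frame of slot_row between 0 and 0.02 m and z of comb in the frame of slot_row between -0.002 and 0.002 m and angle between the y axis of comb and the y axis of slicer, either way round below 0.06 rad and angle between comb's own z axis and vertical below 0.05 rad and value of joint bolt above 0.029 m), for 0.1 s.
At the end, for the whole second after the job is handed in: The comb sits home in the slotted strip (spine underside within 2 mm of the strip's top, within 4 mm across of the slot row's mark and 0 to 20 mm from it towards the bolt, upright and in line within about 3 degrees), at rest, and the bolt is closed by at least 29 of its 34 mm (all of step 3 and linear speed of comb below 0.01 m/s); the robot touches nothing.
It fails at once if the comb is pressed against the slicer with more than 40 N (contact force between comb and slicer above 40 N).
It fails at once if the bread or another thing on the table is moved by more than 30 mm (distance of any of loaf, roll_a, roll_b, scraper, brush, pail, mug from where it was at the start of the episode above 0.03 m).
It also fails if it takes over 72 s, if anything falls off the work surface, if the arm or the gripper's body presses on something with over 40 N, if the wrist force passes 120 N, or if a joint passes its speed limit or range.

## Robot

A 7-joint arm with a two-finger parallel gripper is mounted at the origin on the work surface. World frame = base frame: x ahead of the robot, y to its left, z up, the work surface at z = 0. Lengths are in m, angles in rad, forces in N, time in s.
With the tool pointing down it reaches from about 0.425 to 0.95 m from the base axis. Payload 4.7 kg.
Tool frame: the origin (TCP) lies between the finger pads; the fingertips stand 22 mm ahead of it and the grasp point (between the pads) lies 3 mm ahead of it; z points along the fingers, y is the direction in which the jaws open and shut (so a half turn about z gives the same grasp; the last joint's range is limited). The gripper opens to 85 mm and grips with 20 to 120 N. Pads are 22 mm wide; open, the fingers measure 114 mm over their backs; the gripper's body (76 mm by 85 mm) begins 54 mm behind the grasp point. The pads swing forward as they close: fully open they stand 13 mm farther back than shut.
Start: joints at [-1.243, 0.469, -0.049, 1.532, 0.024, 1.141, -0.082], TCP at [0.236, 0.633, 0.253] pointing down, gripper open.
Joint ranges: [-2.59, 2.59], [-0.33, 1.99], [-1.39, 1.29], [0.1, 2.45], [-1.04, 4.18], [0.21, 1.99], [-2.66, 2.66]. Speed limits (rad/s): [2.57, 2.57, 3.14, 3.14, 3.14, 3.14, 3.14].

## Interface

Orientations are given as a rotation vector (axis times angle).
In Python, from workcell import robot gives the robot as it stands.
- The arm moves only by the shell command python3 -m crank 'ROWS' [FORCE]. ROWS is JSON, a list that holds one entry, the list of rows, each a list of 5 numbers: the closure, from 0 (fully open) to 1 (shut), then the shift along the world's x, y, z in mm, then the turn about the world's z in rad. In form: [[[jaw, dx, dy, dz, twist], ...]]. A call has exactly 8 rows; each row shifts and turns the commanded pose from where the row before left it; what a row does not reach is not made up. A row lasts 1/8 s, in which the tool goes at most 62.5 mm and 10.7 degrees, less where a joint would pass 70% of its speed; a pose out of reach is approached as far as the arm can. A call is refused whole if a number of a shift passes 62.5 or a number of a turn 0.188, either way. A call with a gripper value outside its range is refused whole. The fingers move at their own pace and stop on an object; FORCE is the grip in N (left out, the last holds). Time passes only in rows, so rows that do not move let the fingers close, or fill a call up. It gives the time, the measured TCP pose, the force and the opening at its end, in the units of the state.
- robot.get_obs(): the state, without advancing time (a new reading comes with each control period).
- robot.read_camera(name): name is "scene" or "top" or "wrist"; returns the picture (400x640x3 uint8, blue, green, red); there is no depth.
- robot.camera_model(name): a dict with "fx", "fy", "cx", "cy" (pixels), "pose" (4x4, takes a point from camera to world coordinates); the wrist camera has in their place "T_tool_cam" (4x4, takes a point from camera to tool coordinates, whose origin is the TCP and whose axes are the flange's). Camera axes: x right, y down, z forward; pixel columns grow to the right and rows downward; lengths in m; the calibration is good to about 2 mm. The wrist camera is an equidistant fisheye: a pixel r from the principal point sees the ray r / f radians off the axis. A picture is of the moment at which its call begins: read the wrist's pose just before it. camera_model takes no time and is no camera call.
- robot.hand_in(): hands the job in, once; it reports no verdict.
Trained networks look in the newest picture that a camera, given by its name, has taken for a name from the list of things; names that differ only in an ending like _2 or _b are one class to them, and where a whole thing is asked for, a point or a joint stands for the part that bears it (a point fixed in the world has none). Each returns a list of dicts, best first, with "confidence" (0 to 1); they miss things now and then, are a little off and sometimes report something else, mostly with a low value. They report only what shows in the picture. A call takes as long as a camera call.
- robot.recognise(camera, label): "bbox" ([left, top, right, bottom] as shares, 0 to 1, of the picture: columns of its width, rows of its height, round what is visible of it).
- robot.regions_of(camera, label): "region" (400x640 bool, what is visible of it) and "bbox" ([left, top, right, bottom] as shares, 0 to 1, of the picture: columns of its width, rows of its height, round what is visible of it).
- robot.pinpoint(camera, label): "centre" ([row, column] as shares, 0 to 1, of the picture: columns of its width, rows of its height: a listed point, or the origin of a listed thing).
The state is a dict: "time": time; "q": joint angles; "joint_velocities": joint speeds; "effort": joint torques, N m; "eef_pos": TCP position; "tool_rot": TCP orientation; "force": force on the tool from outside, world axes, zero at the start; "moment": the same for the moment, N m; "width": finger opening in m.
Only numpy, scipy, OpenCV 4.12 (cv2) and the standard library are available. Lean on these libraries where they do the work, as an engineer would, in place of code of your own. Each camera call takes 0.05 s, during which the arm holds its last target.

## Working session

There is one attempt and no reset: what is moved stays moved. The work goes in short steps, Python scripts to look and compute and a shell command to move; the robot and the scene stay as the last step left them, time stands still between calls to the robot, and variables do not carry over. Pictures are saved under pics/ and viewed, and the job is handed in when it is done.

```bash
ls; mkdir -p pics; python3 - <<'E'
from workcell import robot
import cv2,json
o=robot.get_obs();print({k:(v if not hasattr(v,'tolist') else v.tolist()) for k,v in o.items()})
for n in ["scene","top","wrist"]:
    im=robot.read_camera(n);cv2.imwrite(f"pics/{n}0.png",im);print(n,robot.camera_model(n))
    for l in ["comb","comb_handle","stand","slicer","slot_row","bolt_knob","strip_face"]:
        r=robot.pinpoint(n,l)
        print(l,[(round(d['centre'][1]*640,1),round(d['centre'][0]*400,1),round(d['confidence'],2)) for d in r[:2]])
print(robot.get_obs()['time'])
E
```

```text
pics
{'time': 0.0, 'q': [-1.2428464496283318, 0.4694524884157471, -0.048614749117557296, 1.5337064745311686, 0.02412853600952283, 1.140978588854739, -0.08225965286174333], 'joint_velocities': [0.0014193309443894912, -0.0007051776016655761, 0.00018073440053476285, -3.6867438520127326e-05, -0.00011633825463137963, -0.0005631089455452396, 0.0010664166510139061], 'effort': [0.0003491157895041397, -51.031776666641235, -0.0464873481541872, -23.771313428878784, 0.010654675425030291, 0.007605528517160565, -3.0012037655069435e-06], 'eef_pos': [0.23558878845035935, 0.6319740808209067, 0.2522486784197198], 'tool_rot': [-0.5573652111190258, -3.0914891962561253, 0.003048233219697365], 'force': [0.02140191302500633, -0.5332978878483552, 0.09546633000755726], 'moment': [-0.0141211177020941, -0.01325750206050503, 0.00036183462584766374], 'width': 0.08558259967049961}
scene {'fx': 487.38543924244095, 'fy': 487.38543924244095, 'cx': 320.007234859117, 'cy': 194.92244345034112, 'pose': array([[-0.47956545,  0.71276644, -0.51184077,  1.3318443 ],
       [ 0.87740894,  0.39817072, -0.26760723,  0.43867231
[... 1068 characters left out ...]
31.4, 195.6, 0.66)]
bolt_knob [(284.5, 198.5, 0.6), (177.0, 187.9, 0.45)]
strip_face [(329.4, 192.4, 0.78), (221.4, 201.2, 0.37)]
wrist {'fx': 309.70691628693146, 'fy': 309.70691628693146, 'cx': 318.4293961635088, 'cy': 199.21577880158068, 'T_tool_cam': array([[ 4.60943241e-04, -9.51473825e-01, -3.07729341e-01,
         7.86786996e-02],
       [ 9.99999892e-01,  4.19703917e-04,  2.00195079e-04,
         2.21095871e-04],
       [-6.13251682e-05, -3.07729400e-01,  9.51473916e-01,
        -1.19972772e-01],
       [ 0.00000000e+00,  0.00000000e+00,  0.00000000e+00,
         1.00000000e+00]])}
comb []
comb_handle []
stand []
slicer []
slot_row [(130.7, 299.3, 0.48)]
bolt_knob []
strip_face []
1.2
```

View pics/scene0.png

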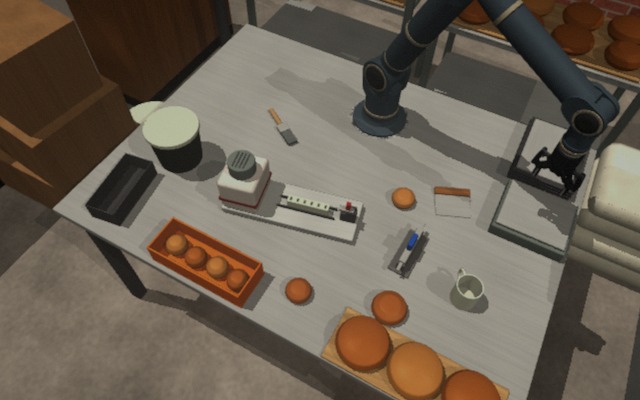

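View pics/top0.png

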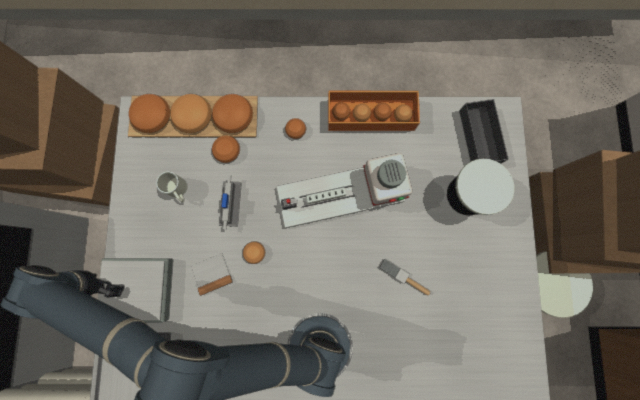

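View pics/wrist0.png

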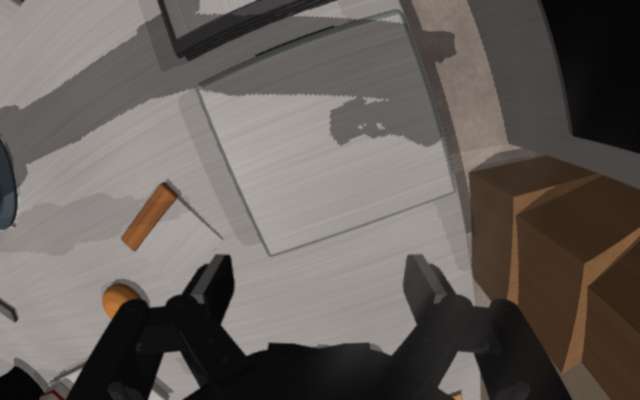

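```bash
cat > h.py <<'E'
import numpy as np,cv2
from workcell import robot
from scipy.spatial.transform import Rotation as R
def ray(cam,u,v,obs=None):
    m=robot.camera_model(cam)
    if cam=="wrist":
        x=(u-m['cx'])/m['fx'];y=(v-m['cy'])/m['fy'];r=np.hypot(x,y)
        d=np.array([np.sin(r)*x/max(r,1e-9),np.sin(r)*y/max(r,1e-9),np.cos(r)])
        T=np.eye(4);T[:3,:3]=R.from_rotvec(obs['tool_rot']).as_matrix();T[:3,3]=obs['eef_pos'];P=T@m['T_tool_cam']
    else:
        d=np.array([(u-m['cx'])/m['fx'],(v-m['cy'])/m['fy'],1]);P=m['pose']
    return P[:3,3],P[:3,:3]@d
def atz(cam,u,v,z,obs=None):
    o,d=ray(cam,u,v,obs);return o+d*(z-o[2])/d[2]
def tri(rays):
    A=0;b=0
    for o,d in rays:
        d=d/np.linalg.norm(d);M=np.eye(3)-np.outer(d,d);A=A+M;b=b+M@o
    return np.linalg.solve(A,b)
E
python3 - <<'E'
from h import *
for n,a,b in [("handle",(412.1,240.7),(224.1,199.8)),("comb",(412,250.4),(227.2,202.6)),("stand",(407.8,251.1),(228.1,203.3)),("slicer",(305,213.4),(330.3,198.5)),("slot",(303.6,200.4),(331.4,195.6)),("knob",(353,203.2),(284.5,198.5)),("face",(304.1,208.6),(329.4,192.4))]:
    print(n,tri([ray("scene",*a),ray("top",*b)]).round(4))
s=cv2.imread("pics/scene0.png");t=cv2.imread("pics/top0.png")
f=lambda i,x,y,w,h,k:cv2.resize(i[y:y+h,x:x+w],None,fx=k,fy=k,interpolation=cv2.INTER_CUBIC)
cv2.imwrite("pics/c1.png",np.vstack([f(t,200,170,160,70,5)]))
cv2.imwrite("pics/c2.png",f(s,270,170,160,110,5))
E
```

```text
handle [0.5152 0.3419 0.0816]
comb [0.5137 0.3486 0.0225]
stand [0.5146 0.3421 0.0136]
slicer [ 0.5361 -0.0364 -0.0165]
slot [ 0.5344 -0.0403  0.0578]
knob [0.5103 0.1248 0.1285]
face [ 0.5499 -0.0318  0.0351]
```

View pics/c1.png

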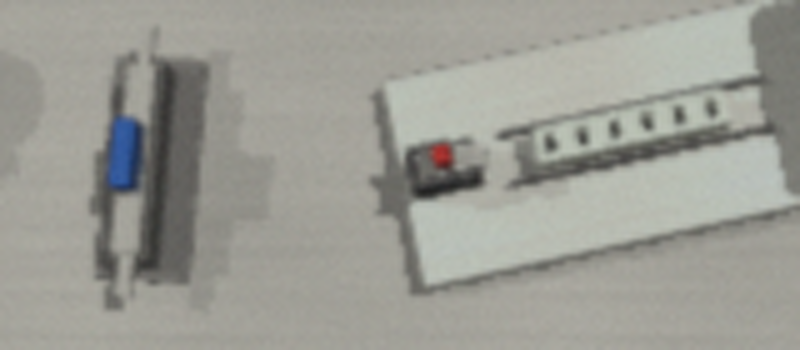

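View pics/c2.png

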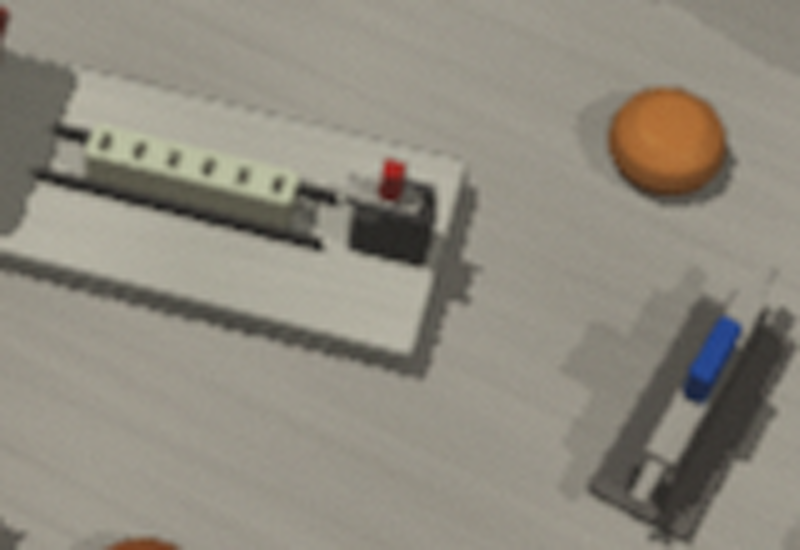

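```bash
python3 - <<'E'
from h import *
c=lambda x,y:(x/5+200-.4,y/5+170-.4); c2=lambda x,y:(x/5+270-.4,y/5+170-.4)
S=[(550,143),(583,135),(615,128),(648,121),(680,114),(711,107)]
P=np.array([atz("top",*c(*p),.065) for p in S]);print(P.round(4),P.mean(0))
S2=[(278,184),(243,175),(208,166),(174,158),(139,150),(105,142)]
Q=np.array([atz("scene",*c2(*p),.065) for p in S2]);print(Q.round(4),Q.mean(0))
for A in(P,Q):
    d=A[0]-A[-1];print(np.degrees(np.arctan2(d[1],d[0])),np.linalg.norm(d))
for (p,q,z) in [((387,82),(750,3),.03),((425,290),(800,208),.03)]:
    a,b=atz("top",*c(*p),z),atz("top",*c(*q),z);d=a-b;print("deck",a,b,np.degrees(np.arctan2(d[1],d[0])))
for z in(.09,.098):
    print("handle",atz("top",*c(125,154),z),atz("scene",*c2(716,352),z))
a,b=atz("top",*c(154,30),.056),atz("top",*c(116,305),.056);d=a-b;print("comb",a,b,(a+b)/2,np.degrees(np.arctan2(d[1],d[0])))
print("knob",atz("top",*c(442,155),.117))
E
```

```text
[[ 0.5236  0.0384  0.065 ]
 [ 0.5295  0.0145  0.065 ]
 [ 0.5347 -0.0086  0.065 ]
 [ 0.5399 -0.0326  0.065 ]
 [ 0.5451 -0.0558  0.065 ]
 [ 0.5503 -0.0784  0.065 ]] [ 0.53716892 -0.02040224  0.065     ]
[[ 0.5246  0.037   0.065 ]
 [ 0.5296  0.0133  0.065 ]
 [ 0.5346 -0.0105  0.065 ]
 [ 0.54   -0.0335  0.065 ]
 [ 0.5458 -0.0571  0.065 ]
 [ 0.5513 -0.0802  0.065 ]] [ 0.53766329 -0.02184124  0.065     ]
102.86014095793197 0.11977016310693826
102.79625308821447 0.1202315381598612
deck [0.57593187 0.16209285 0.03      ] [ 0.6369277  -0.11003293  0.03      ] 102.6337861545903
deck [0.42019968 0.13065882 0.03      ] [ 0.4811522  -0.14525221  0.03      ] 102.45734258776518
handle [0.51102666 0.33907794 0.09      ] [0.5177612  0.34209542 0.09      ]
handle [0.50967838 0.33687796 0.098     ] [0.5227168  0.34268331 0.098     ]
comb [0.60949104 0.33141762 0.056     ] [0.40673855 0.34969597 0.056     ] [0.5081148 0.3405568 0.056    ] -5.1513505888009545
knob [0.50597779 0.11129286 0.117     ]
```

```bash
python3 -m crank '[[[0,35,-36,0,0.033],[0,35,-36,0,0.033],[0,35,-36,0,0.033],[0,35,-36,0,0.033],[0,35,-36,-5,0.033],[0,35,-36,-5,0.033],[0,35,-36,-5,0.033],[0,34,-38,-5,0.036]]]' 60
python3 - <<'E'
from h import *
o=robot.get_obs();im=robot.read_camera("wrist");cv2.imwrite("pics/w1.png",im)
print(o['time'],o['eef_pos'],o['tool_rot'],o['force'],o['q'])
M=R.from_rotvec(o['tool_rot']).as_matrix();print(np.degrees(np.arctan2(M[1,1],M[0,1])),M[:,2])
for l in ["comb","comb_handle","stand"]:
  for d in robot.pinpoint("wrist",l)[:2]:
    u,v=d['centre'][1]*640,d['centre'][0]*400;print(l,u,v,d['confidence'],atz("wrist",u,v,.09,o))
E
```

```text
time: 2.2
eef_pos: [0.5158, 0.3415, 0.2334]
tool_rot: [0.139, 3.138, 0.001]
force: [0.3, -0.2, 0.5]
width: 0.0854
2.2 [0.51578124 0.34147738 0.23338373] [1.38605888e-01 3.13814516e+00 8.58159298e-04] [ 0.26162923 -0.15394033  0.54037121] [-0.65927009  0.39255251  0.0084614   1.69939017 -0.00393079  1.04901804
  0.83302228]
84.94200258641764 [ 4.11620074e-04  5.28740818e-04 -9.99999776e-01]
comb 318.72 177.0 0.92 [0.50205546 0.34324005 0.09      ]
comb_handle 317.12 190.2 0.81 [0.51392354 0.34077308 0.09      ]
stand 321.728 168.6 0.95 [0.49478817 0.34649669 0.09      ]
```

View pics/w1.png

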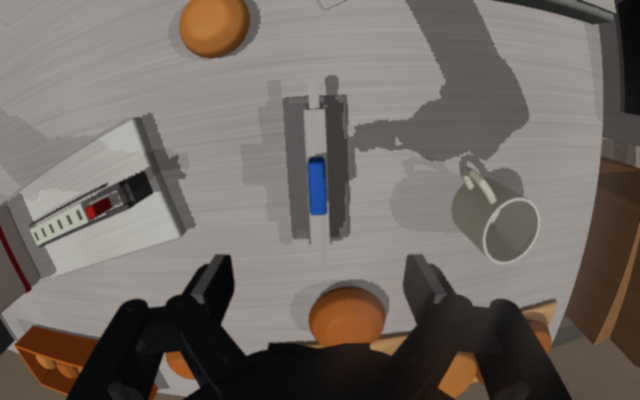

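```bash
python3 - <<'E'
from h import *
o=robot.get_obs()
im=cv2.imread("pics/w1.png");
c=im[85:260,270:370];cv2.imwrite("pics/w1c.png",cv2.resize(c,None,fx=4,fy=3.4*1,interpolation=cv2.INTER_CUBIC))
b=im.astype(int);m=(b[:,:,0]-b[:,:,2]>50);m[:,:270]=0;m[:,370:]=0
ys,xs=np.nonzero(m)
for y in range(150,222,4):
    q=xs[ys==y]; 
    if len(q):print(y,q.min(),q.max(),[tuple(im[y,x]) for x in (q.min()+3,q.max()-3)])
E
```

```text
162 309 323 [(np.uint8(92), np.uint8(44), np.uint8(16)), (np.uint8(95), np.uint8(45), np.uint8(18))]
166 308 324 [(np.uint8(156), np.uint8(81), np.uint8(37)), (np.uint8(132), np.uint8(65), np.uint8(26))]
170 308 324 [(np.uint8(157), np.uint8(80), np.uint8(37)), (np.uint8(148), np.uint8(73), np.uint8(30))]
174 308 324 [(np.uint8(156), np.uint8(79), np.uint8(36)), (np.uint8(148), np.uint8(73), np.uint8(32))]
178 308 324 [(np.uint8(155), np.uint8(78), np.uint8(35)), (np.uint8(150), np.uint8(74), np.uint8(31))]
182 309 325 [(np.uint8(156), np.uint8(79), np.uint8(35)), (np.uint8(148), np.uint8(73), np.uint8(30))]
186 309 325 [(np.uint8(156), np.uint8(79), np.uint8(35)), (np.uint8(149), np.uint8(73), np.uint8(30))]
190 309 325 [(np.uint8(156), np.uint8(79), np.uint8(35)), (np.uint8(150), np.uint8(73), np.uint8(30))]
194 309 325 [(np.uint8(155), np.uint8(78), np.uint8(35)), (np.uint8(150), np.uint8(73), np.uint8(30))]
198 310 325 [(np.uint8(156), np.uint8(79), np.uint8(34)), (np.uint8(150), np.uint8(74), np.uint8(29))]
202 310 325 [(np.uint8(154), np.uint8(77), np.uint8(33)), (np.uint8(150), np.uint8(74), np.uint8(30))]
206 310 325 [(np.uint8(154), np.uint8(78), np.uint8(34)), (np.uint8(150), np.uint8(73), np.uint8(29))]
210 310 325 [(np.uint8(154), np.uint8(77), np.uint8(33)), (np.uint8(150), np.uint8(73), np.uint8(30))]
214 312 323 [(np.uint8(140), np.uint8(89), np.uint8(68)), (np.uint8(141), np.uint8(91), np.uint8(70))]
```

View pics/w1c.png

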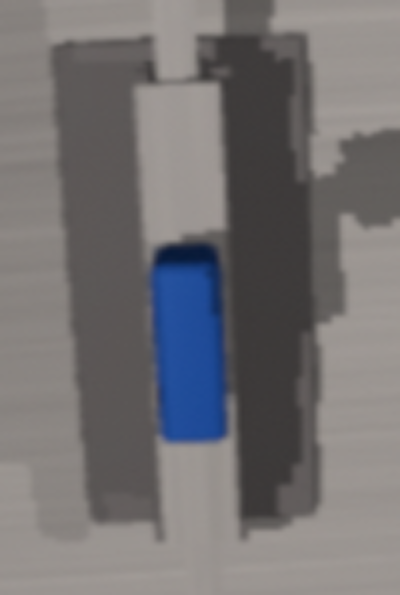

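```bash
python3 - <<'E'
from h import *
o=robot.get_obs()
for z in (.09,.098):
    a=atz("wrist",316,164,z,o);b=atz("wrist",317.7,213.5,z,o);d=a-b
    if d[0]<0:d=-d
    print(z,a,b,(a+b)/2,np.linalg.norm(d),np.degrees(np.arctan2(d[1],d[0])))
# spine far edge / ear line
a=atz("wrist",270+175/4-.4,85+20/3.4,.056,o);b=atz("wrist",270+205/4-.4,85+560/3.4,.056,o);d=a-b;
if d[0]<0:d=-d
print(a,b,np.degrees(np.arctan2(d[1],d[0])))
E
```

```text
0.09 [0.48989432 0.34184512 0.09      ] [0.53547292 0.33906704 0.09      ] [0.51268362 0.34045608 0.09      ] 0.045663185924906584 -3.4879389704375123
0.098 [0.48829462 0.34205756 0.098     ] [0.53248799 0.33936391 0.098     ] [0.51039131 0.34071074 0.098     ] 0.04427538350523658 -3.4879389704374932
[0.42579722 0.34509626 0.056     ] [0.58993852 0.33729646 0.056     ] -2.7205828086582287
```

```bash
python3 -m crank '[[[0,-3,-1,-20,0.03],[0,0,0,-30,0],[0,0,0,-30,0],[0,0,0,-30,0],[0,0,0,-20,0],[0,0,0,-12,0],[0.5,0,0,0,0],[0.6,0,0,0,0]]]' 60
python3 -m crank '[[[1,0,0,0,0],[1,0,0,0,0],[1,0,0,0,0],[1,0,0,0,0],[1,0,0,0,0],[1,0,0,0,0],[1,0,0,0,0],[1,0,0,0,0]]]' 80
```

```text
time: 3.4
eef_pos: [0.5121, 0.3423, 0.0923]
tool_rot: [0.093, 3.139, 0.002]
force: [-0.1, 0.1, 0.5]
width: 0.0518
time: 4.4
eef_pos: [0.5122, 0.3416, 0.0922]
tool_rot: [0.094, 3.139, 0.001]
force: [0.3, -2.0, 5.4]
width: 0.014
```

```bash
python3 -m crank '[[[1,0,0,8,0],[1,0,0,15,0],[1,0,0,20,0],[1,0,0,25,0],[1,0,0,25,0],[1,0,0,25,0],[1,0,0,20,0],[1,0,0,0,0]]]' 80
python3 - <<'E'
from h import *
o=robot.get_obs();im=robot.read_camera("wrist");cv2.imwrite("pics/w2.png",im)
print(o['force'],o['moment'],o['width'])
cv2.imwrite("pics/s2.png",robot.read_camera("scene"))
E
```

```text
time: 5.4
eef_pos: [0.5124, 0.3421, 0.2314]
tool_rot: [0.094, 3.137, 0.004]
force: [1.2, -0.2, -2.4]
width: 0.0138
[ 1.24886215 -0.24328262 -2.38455255] [-0.01671136  0.02359748 -0.01820221] 0.013843284907903517
```

View pics/w2.png

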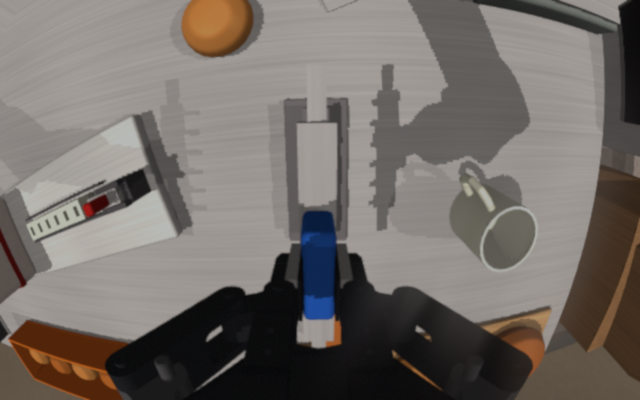

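View pics/s2.png

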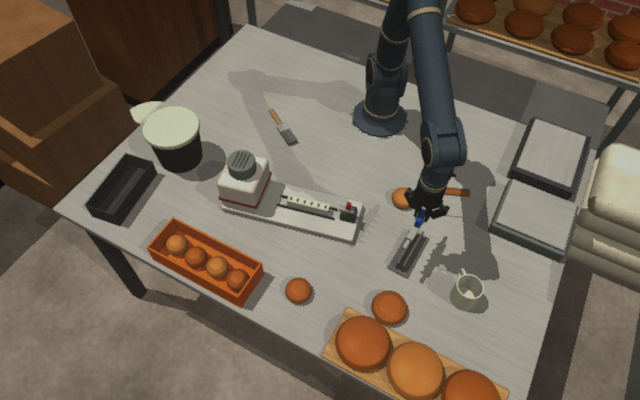

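```bash
python3 - <<'E'
from h import *
im=cv2.imread("pics/w2.png")
cv2.imwrite("pics/w2c.png",cv2.resize(im[55:350,260:380],None,fx=5,fy=2,interpolation=cv2.INTER_CUBIC))
g=im[55:235,275:355]
cv2.imwrite("pics/w2d.png",cv2.resize(im[55:155,270:365],None,fx=6,fy=6,interpolation=cv2.INTER_CUBIC))
cv2.imwrite("pics/w2e.png",cv2.resize(im[200:350,260:380],None,fx=4,fy=4,interpolation=cv2.INTER_CUBIC))
E
```

```text
(no output)
```

View pics/w2d.png

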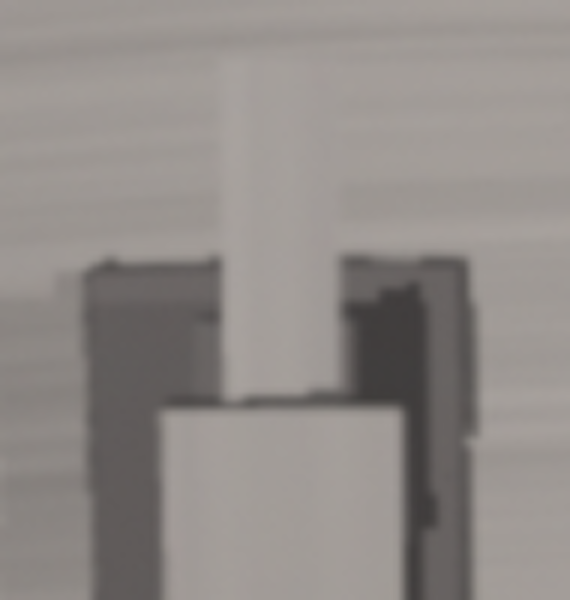

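View pics/w2e.png

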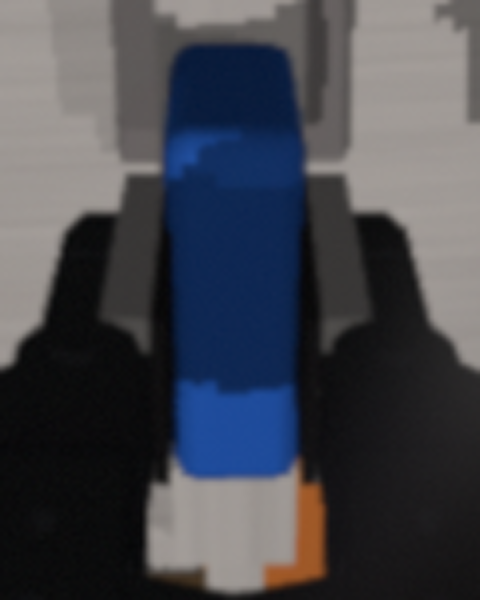

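```bash
python3 - <<'E'
from h import *
from scipy.optimize import least_squares
m=robot.camera_model("wrist");T=m['T_tool_cam'];Ti=np.linalg.inv(T)
def proj(p):
    c=(Ti@np.r_[p,1])[:3];th=np.arctan2(np.hypot(c[0],c[1]),c[2]);k=np.arctan2(c[1],c[0])
    return np.array([m['cx']+m['fx']*th*np.cos(k),m['cy']+m['fy']*th*np.sin(k)])
# comb frame here: a along tool x, b along tool y, height h above underside
L=lambda u,v,k,x0,y0:(x0+u/k-.4*0-.5+.5/k,y0+v/k-.5+.5/k)
obs=[((70,-10,14),L(163,407,6,270,55)),((70,10,14),L(403,407,6,270,55)),
((100,-5,8),L(224,60,6,270,55)),((100,5,8),L(331,60,6,270,55)),
((25,0,46),L(236,130,4,260,200)),((-25,0,46),L(236,477,4,260,200))]
def pt(x,a):
    X0,Y0,Zt,yaw,pit=x;a=np.array(a)/1000.
    h=.046-a[2]
    d=R.from_euler('zy',[yaw,pit]).apply([a[0],a[1],h]);return np.array([X0,Y0,Zt])+d
f=lambda x:np.concatenate([(proj(pt(x,a))-np.array(o))*[1,1] for a,o in obs])
r=least_squares(f,[0,0,0,0,0],loss='soft_l1');print((r.x*[1e3,1e3,1e3,57.3,57.3]).round(2));print(r.fun.reshape(-1,2).round(1))
f2=lambda x:f(np.r_[x,0]);r=least_squares(f2,[0,0,0,0],loss='soft_l1');print((r.x*[1e3,1e3,1e3,57.3]).round(2));print(r.fun.reshape(-1,2).round(1))
E
```

```text
[-1.94  0.22  5.24 -0.71  0.72]
[[ 0.1  0.4]
 [ 0.  -0.1]
 [-0.6  0.1]
 [ 1.2 -0.2]
 [-0.8 -0.1]
 [ 0.4  0. ]]
[-1.5   0.22  4.62 -0.71]
[[ 0.1  0.3]
 [-0.  -0.2]
 [-0.5  0.3]
 [ 1.1  0. ]
 [-0.8 -0.8]
 [ 0.4  0.5]]
```

```bash
python3 -m crank '[[[1,3,-45,0,-0.161],[1,3,-45,0,-0.161],[1,3,-45,0,-0.161],[1,3,-45,0,-0.161],[1,3,-45,0,-0.161],[1,3,-45,0,-0.161],[1,3,-45,0,-0.161],[1,3.6,-46.7,0,-0.162]]]' 80
python3 - <<'E'
from h import *
for i in range(3): robot.read_camera("top")
o=robot.get_obs();im=robot.read_camera("wrist");cv2.imwrite("pics/w3.png",im)
print(o['time'],o['eef_pos'],o['tool_rot'],o['force'],o['moment'],o['width'],o['q'])
M=R.from_rotvec(o['tool_rot']).as_matrix();print(np.degrees(np.arctan2(M[1,1],M[0,1])),M[:,2])
E
```

```text
time: 6.5
eef_pos: [0.5354, -0.0214, 0.2282]
tool_rot: [-1.967, -2.448, 0.002]
force: [1.0, 0.4, -4.1]
width: 0.0141
6.65 [ 0.53541941 -0.02351681  0.22838206] [-1.96844801 -2.44763127  0.00371679] [ 0.59181718  0.9952444  -3.71349628] [ 0.08180533  0.01991872 -0.04031681] 0.013993070102614646 [-0.35282033  0.27506501  0.38645017  1.91006307 -0.12167352  0.98122644
  0.30468827]
12.385664531776781 [-0.00196744 -0.00145478 -0.99999701]
```

View pics/w3.png

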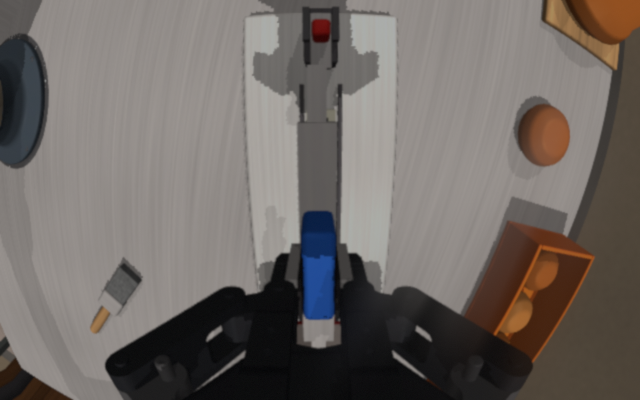

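```bash
python3 - <<'E'
from h import *
o=robot.get_obs();im=robot.read_camera("wrist");
o=robot.get_obs();im=robot.read_camera("wrist");cv2.imwrite("pics/w4.png",im)
t=robot.read_camera("top");cv2.imwrite("pics/t4.png",cv2.resize(t[150:240,250:420],None,fx=4.7,fy=4.7,interpolation=cv2.INTER_CUBIC))
s=robot.read_camera("scene");cv2.imwrite("pics/s4.png",cv2.resize(s[140:260,220:380],None,fx=5,fy=5,interpolation=cv2.INTER_CUBIC))
print(o['time'],o['eef_pos'],o['tool_rot'])
cv2.imwrite("pics/w4c.png",cv2.resize(im[0:160,230:410],None,fx=4,fy=3.7,interpolation=cv2.INTER_CUBIC))
E
```

```text
6.75 [ 0.5356991  -0.01952932  0.2283848 ] [-1.95954652e+00 -2.45321392e+00  1.19721221e-03]
```

View pics/w4c.png

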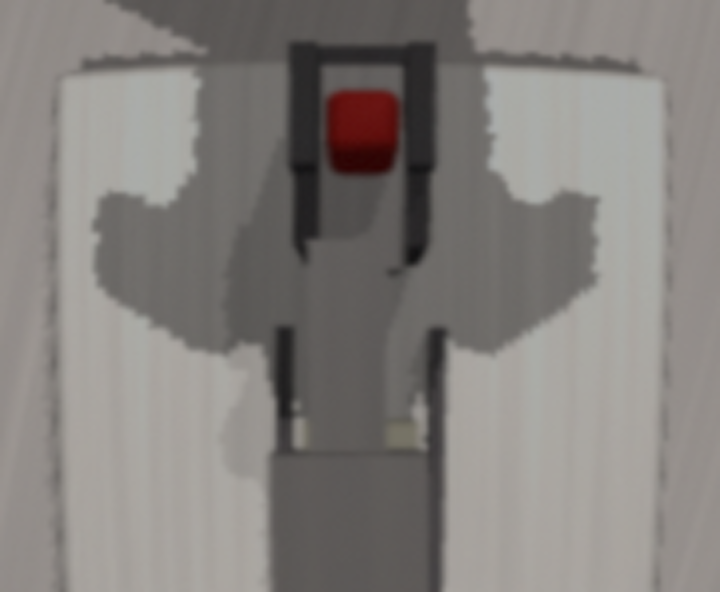

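View pics/t4.png

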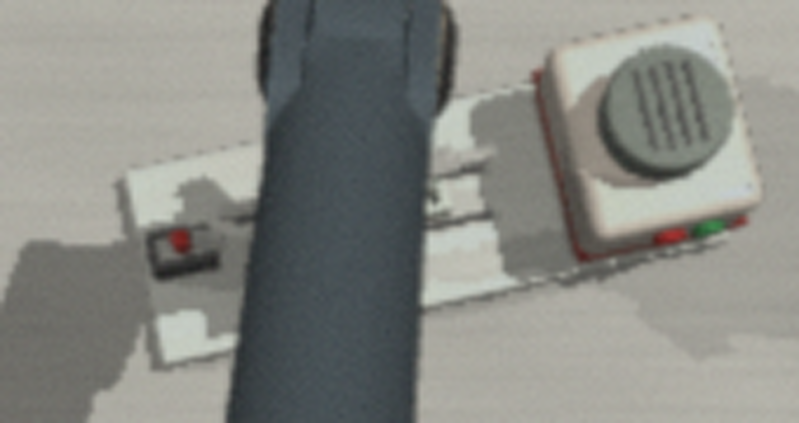

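View pics/s4.png

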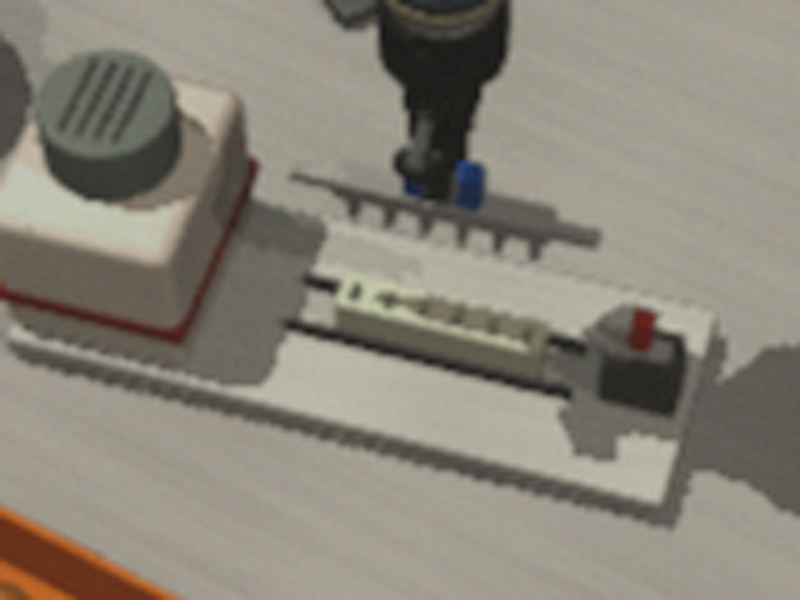

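```bash
python3 - <<'E'
from h import *
o={'eef_pos':np.array([.5357,-.01953,.22838]),'tool_rot':np.array([-1.9595,-2.4532,.0012])}
a=np.radians(102.7);u=np.array([np.cos(a),np.sin(a)]);x=np.array([np.sin(a),-np.cos(a)]);C=np.array([.5374,-.0212])
W=lambda p,q:(230+p/4-.4,q/3.7-.4)
for n,p,z in [("stripL",(292,417),.065),("stripR",(417,417),.065),("deckL",(62,80),.03),("deckR",(664,75),.03),("deckL2",(66,560),.03),("deckR2",(658,560),.03),("knobtopL",(330,95),.117),("knobR",(397,95),.117),("ear tip",(345,238),.188),("spineL",(270,453),.194),("spineR",(428,453),.194)]:
    P=atz("wrist",*W(*p),z,o)[:2];print(n,P.round(4),"x,y rel strip C:",(1e3*x@(P-C)).round(1),(1e3*u@(P-C)).round(1))
T=np.array(o['eef_pos'])[:2];print("tcp",1e3*x@(T-C),1e3*u@(T-C))
# scene: comb tine tips in s4: spine underside etc
E
```

```text
stripL [0.5063 0.0456] x,y rel strip C: -15.7 72.1
stripR [0.5338 0.0519] x,y rel strip C: 12.6 72.1
deckL [0.4251 0.1277] x,y rel strip C: -76.8 170.0
deckR [0.5754 0.1638] x,y rel strip C: 77.8 172.1
deckL2 [ 0.4547 -0.0075] x,y rel strip C: -77.7 31.6
deckR2 [0.607  0.0273] x,y rel strip C: 78.6 32.0
knobtopL [0.5008 0.114 ] x,y rel strip C: -6.0 139.9
knobR [0.5127 0.1167] x,y rel strip C: 6.2 140.0
ear tip [0.5127 0.0768] x,y rel strip C: -2.5 101.0
spineL [0.5103 0.0457] x,y rel strip C: -11.7 71.2
spineR [0.5294 0.05  ] x,y rel strip C: 7.8 71.2
tcp -1.2912655634387513 2.0028812357894132
```

```bash
python3 -m crank '[[[1,1,0.3,-12,0],[1,1.1,0.2,-15,0],[1,0,0,-15,0],[1,0,0,-15,0],[1,0,0,-12,0],[1,0,0,-8,0],[1,0,0,-5,0],[1,0,0,0,0]]]' 80
python3 - <<'E'
from h import *
for i in range(3):
    o=robot.get_obs();im=robot.read_camera("wrist");print(o['eef_pos'],o['tool_rot'],o['force'])
cv2.imwrite("pics/w5.png",im)
s=robot.read_camera("scene");cv2.imwrite("pics/s5.png",cv2.resize(s[160:230,270:370],None,fx=8,fy=8,interpolation=cv2.INTER_CUBIC))
cv2.imwrite("pics/w5c.png",cv2.resize(im[0:240,250:390],None,fx=5,fy=2.5,interpolation=cv2.INTER_CUBIC))
E
```

```text
time: 7.9
eef_pos: [0.5384, -0.0197, 0.1472]
tool_rot: [-1.962, -2.454, 0.0]
force: [0.0, 0.0, -3.3]
width: 0.0141
[ 0.53841659 -0.01970547  0.14718419] [-1.96169244e+00 -2.45369026e+00  9.21544654e-05] [ 0.04155879  0.04651201 -3.33506785]
[ 0.53861579 -0.01968287  0.14753415] [1.96146676e+00 2.45361143e+00 6.02097870e-04] [-0.12976164 -0.3467856  -3.40224905]
[ 0.53876015 -0.01970641  0.1477272 ] [1.96130707e+00 2.45330513e+00 1.14304540e-03] [ 0.13743085  0.64116845 -4.06319714]
```

View pics/w5c.png

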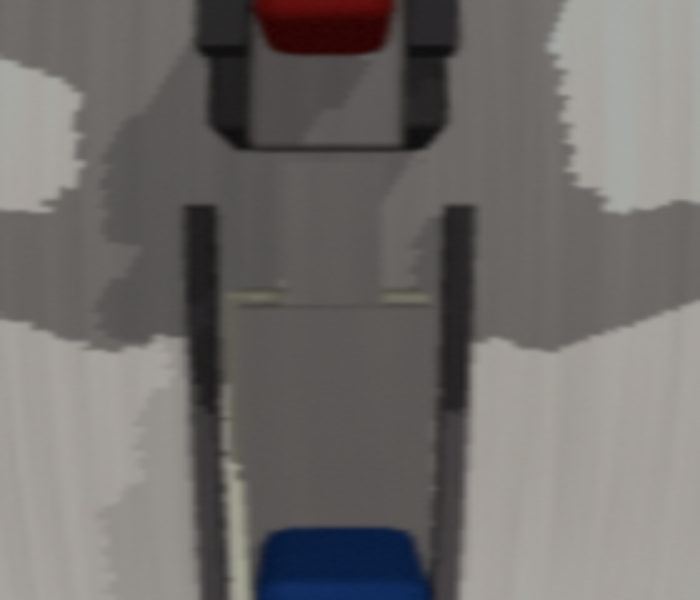

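View pics/s5.png

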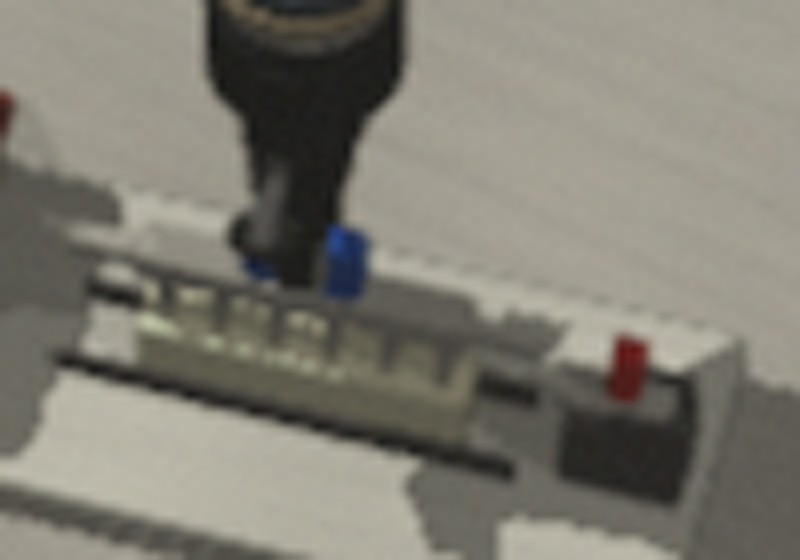

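```bash
python3 - <<'E'
from h import *
o={'eef_pos':np.array([.5387,-.0197,.1476]),'tool_rot':np.array([1.9614,2.4533,.0008])}
a=np.radians(102.7);u=np.array([np.cos(a),np.sin(a)]);x=np.array([np.sin(a),-np.cos(a)]);C=np.array([.5374,-.0212])
W=lambda p,q:(250+p/5-.4,q/2.5-.3)
for n,p,z in [("stripL",(228,291),.065),("stripR",(431,291),.065),("railL",(185,206),.065),("railR",(475,206),.065),("railL",(185,206),.03),("railR",(475,206),.03),("spineL",(235,306),.1136),("spineR",(434,306),.1136),("boltL",(250,145),.075),("boltR",(402,145),.075)]:
    P=atz("wrist",*W(*p),z,o)[:2];print(n,P.round(4),(1e3*x@(P-C)).round(1),(1e3*u@(P-C)).round(1))
T=o['eef_pos'][:2];print("tcp",1e3*x@(T-C),1e3*u@(T-C))
E
```

```text
stripL [0.5089 0.0454] -13.1 71.2
stripR [0.5346 0.0511] 13.2 71.2
railL [0.4988 0.0661] -18.5 93.6
railR [0.5351 0.0742] 18.7 93.6
railL [0.4948 0.0676] -22.0 96.0
railR [0.5374 0.0771] 21.6 95.9
spineL [0.5133 0.0455] -8.9 70.3
spineR [0.5324 0.0498] 10.8 70.3
boltL [0.5043 0.0822] -9.5 108.2
boltR [0.5223 0.0862] 8.9 108.1
tcp 1.5979642136588386 1.1775017502601046
```

```bash
python3 -m crank '[[[1,-1,-0.2,0,0],[1,0,0,-1,0],[1,0,0,-1,0],[1,0,0,-1,0],[1,0,0,-1,0],[1,0,0,-1,0],[1,0,0,-1,0],[1,0,0,0,0]]]' 80
python3 -m crank '[[[1,0,0,-0.4,0],[1,0,0,-0.4,0],[1,0,0,-0.4,0],[1,0,0,-0.4,0],[1,0,0,-0.4,0],[1,0,0,0,0],[1,0,0,0,0],[1,0,0,0,0]]]' 80
```

```text
time: 9.1
eef_pos: [0.5374, -0.0199, 0.1412]
tool_rot: [-1.962, -2.454, 0.0]
force: [0.8, 0.0, -3.5]
width: 0.0143
time: 10.1
eef_pos: [0.5374, -0.0199, 0.1393]
tool_rot: [1.962, 2.454, 0.0]
force: [-0.6, 0.3, -3.6]
width: 0.0148
```

```bash
python3 -m crank '[[[1,0,0,-0.4,0],[1,0,0,-0.4,0],[1,0,0,-0.4,0],[1,0,0,-0.4,0],[1,0,0,-0.4,0],[1,0,0,0,0],[1,0,0,0,0],[1,0,0,0,0]]]' 80
python3 -m crank '[[[1,0,0,-0.4,0],[1,0,0,-0.4,0],[1,0,0,-0.4,0],[1,0,0,-0.4,0],[1,0,0,-0.4,0],[1,0,0,0,0],[1,0,0,0,0],[1,0,0,0,0]]]' 80
```

```text
time: 11.1
eef_pos: [0.5374, -0.0199, 0.1373]
tool_rot: [1.962, 2.454, 0.0]
force: [-0.4, -0.2, -4.4]
width: 0.0141
time: 12.1
eef_pos: [0.5374, -0.0199, 0.1353]
tool_rot: [1.962, 2.454, 0.0]
force: [0.1, 0.1, -3.5]
width: 0.0145
```

```bash
python3 -m crank '[[[1,0,0,-0.8,0],[1,0,0,-0.8,0],[1,0,0,-0.8,0],[1,0,0,-0.8,0],[1,0,0,-0.8,0],[1,0,0,-1,0],[1,0,0,0,0],[1,0,0,0,0]]]' 80
python3 - <<'E'
from h import *
im=robot.read_camera("wrist");print(robot.get_obs()['force'])
cv2.imwrite("pics/w6c.png",cv2.resize(im[0:240,250:390],None,fx=5,fy=2.5,interpolation=cv2.INTER_CUBIC))
s=robot.read_camera("scene");cv2.imwrite("pics/s6.png",cv2.resize(s[160:230,270:370],None,fx=8,fy=8,interpolation=cv2.INTER_CUBIC))
E
```

```text
time: 13.1
eef_pos: [0.5374, -0.0199, 0.1303]
tool_rot: [1.962, 2.454, 0.0]
force: [0.3, 0.1, -2.7]
width: 0.0142
[-0.1239595  -1.4939404  -3.06344939]
```

View pics/s6.png

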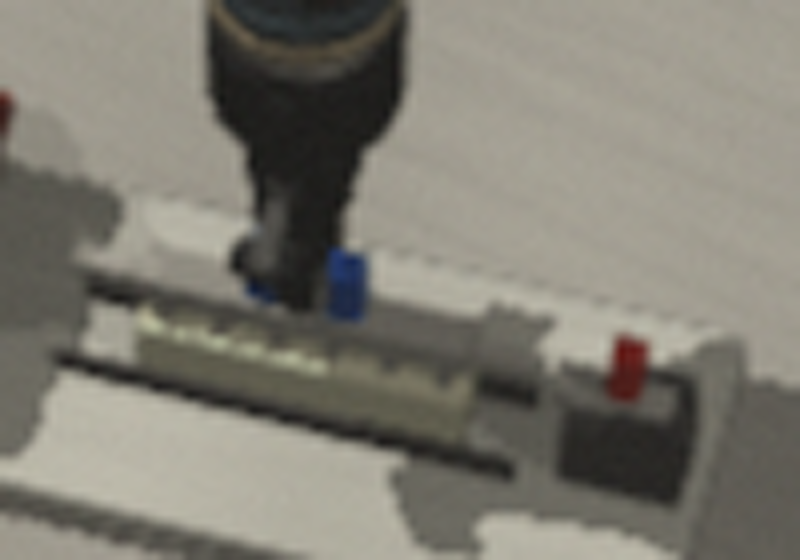

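```bash
python3 -m crank '[[[1,0,0,-1,0],[1,0,0,-1,0],[1,0,0,-1,0],[1,0,0,-1,0],[1,0,0,-1,0],[1,0,0,-1,0],[1,0,0,-1,0],[1,0,0,0,0]]]' 80
python3 -m crank '[[[1,0,0,-1,0],[1,0,0,-1,0],[1,0,0,-1,0],[1,0,0,-1,0],[1,0,0,-1,0],[1,0,0,-1,0],[1,0,0,0,0],[1,0,0,0,0]]]' 80
```

```text
time: 14.2
eef_pos: [0.5374, -0.0199, 0.1232]
tool_rot: [-1.962, -2.454, 0.0]
force: [0.4, 0.0, -3.5]
width: 0.0142
time: 15.2
eef_pos: [0.5374, -0.0199, 0.1173]
tool_rot: [1.962, 2.454, 0.0]
force: [0.5, -0.1, -3.9]
width: 0.0141
```

```bash
python3 -m crank '[[[1,0,0,-0.4,0],[1,0,0,-0.4,0],[1,0,0,-0.4,0],[1,0,0,-0.4,0],[1,0,0,0,0],[1,0,0,0,0],[1,0,0,0,0],[1,0,0,0,0]]]' 80
```

```text
time: 16.2
eef_pos: [0.5374, -0.0199, 0.1158]
tool_rot: [1.962, 2.454, 0.0]
force: [0.5, 0.0, -4.1]
width: 0.0145
```

```bash
python3 -m crank '[[[1,0,0,-0.4,0],[1,0,0,-0.4,0],[1,0,0,-0.4,0],[1,0,0,-0.4,0],[1,0,0,0,0],[1,0,0,0,0],[1,0,0,0,0],[1,0,0,0,0]]]' 80
```

```text
time: 17.2
eef_pos: [0.5374, -0.0199, 0.1141]
tool_rot: [1.962, 2.454, 0.0]
force: [0.7, -0.4, -3.6]
width: 0.0144
```

```bash
python3 -m crank '[[[1,0,0,-0.3,0],[1,0,0,-0.3,0],[1,0,0,0,0],[1,0,0,0,0],[1,0,0,0,0],[1,0,0,0,0],[1,0,0,0,0],[1,0,0,0,0]]]' 80
```

```text
time: 18.2
eef_pos: [0.5374, -0.0199, 0.1135]
tool_rot: [1.962, 2.454, 0.0]
force: [-0.3, -0.4, -3.4]
width: 0.0141
```

```bash
python3 -m crank '[[[1,0,0,-0.3,0],[1,0,0,-0.3,0],[1,0,0,0,0],[1,0,0,0,0],[1,0,0,0,0],[1,0,0,0,0],[1,0,0,0,0],[1,0,0,0,0]]]' 80
```

```text
time: 19.2
eef_pos: [0.5375, -0.0199, 0.1132]
tool_rot: [1.962, 2.454, 0.0]
force: [-3.1, -0.2, 5.2]
width: 0.0145
```

```bash
python3 -m crank '[[[1,0,0,-0.3,0],[1,0,0,-0.3,0],[1,0,0,0,0],[1,0,0,0,0],[1,0,0,0,0],[1,0,0,0,0],[1,0,0,0,0],[1,0,0,0,0]]]' 80
```

```text
time: 20.2
eef_pos: [0.5375, -0.0199, 0.1132]
tool_rot: [-1.962, -2.454, -0.001]
force: [-3.6, 1.4, 9.6]
width: 0.0141
```

```bash
python3 -m crank '[[[0.5,0,0,0.2,0],[0.3,0,0,0,0],[0.2,0,0,0,0],[0,0,0,0,0],[0,0,0,10,0],[0,0,0,20,0],[0,0,0,30,0],[0,0,0,30,0]]]' 40
python3 - <<'E'
from h import *
for i in range(3):
    o=robot.get_obs();im=robot.read_camera("wrist")
print(o['eef_pos'],o['tool_rot'],o['force'],o['width'])
cv2.imwrite("pics/w7.png",im)
s=robot.read_camera("scene");cv2.imwrite("pics/s7.png",cv2.resize(s[160:230,270:370],None,fx=8,fy=8,interpolation=cv2.INTER_CUBIC))
cv2.imwrite("pics/w7c.png",cv2.resize(im[0:340,220:420],None,fx=4,fy=1.75,interpolation=cv2.INTER_CUBIC))
E
```

```text
time: 21.2
eef_pos: [0.5375, -0.02, 0.204]
tool_rot: [1.962, 2.453, 0.001]
force: [0.0, -0.0, 0.6]
width: 0.0854
[ 0.53971975 -0.02016961  0.20640666] [1.95851274 2.44927762 0.00855607] [ 0.36860198 -0.7877253   0.09156167] 0.08567726805656661
```

View pics/w7.png

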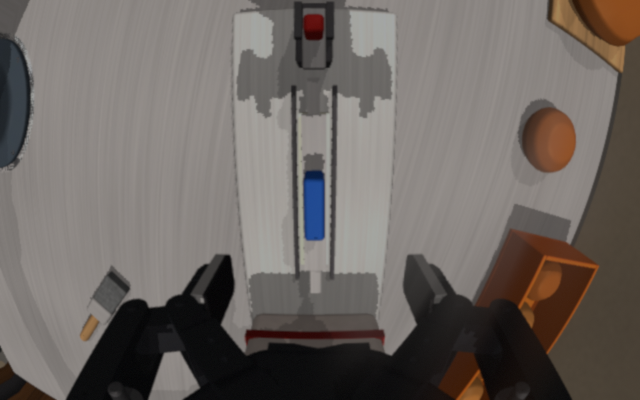

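View pics/s7.png

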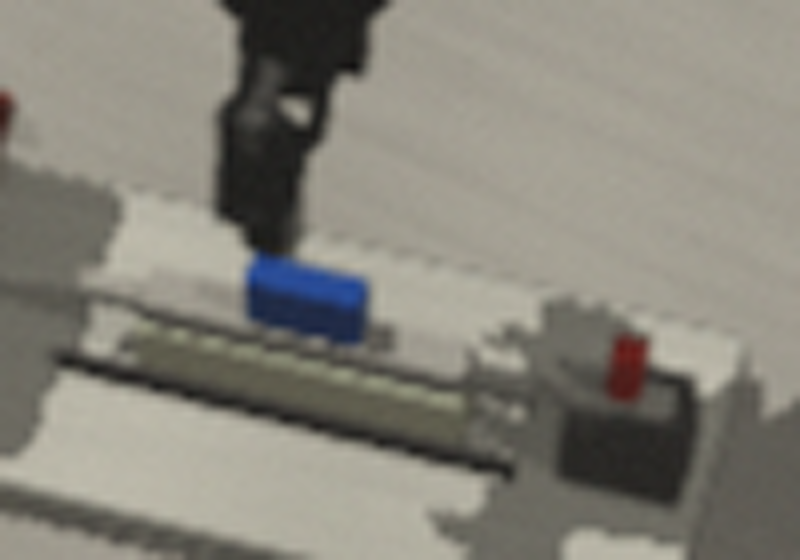

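```bash
python3 -m crank '[[[0,-8,32,0,0],[0,-8,33,0,0],[0,-8,33,0,0],[0,-5.3,30.5,-10,0],[0,0,0,-25,0],[0,0,0,-25,0],[0,0,0,-20,0],[0,0,0,-10,0]]]' 30
python3 - <<'E'
from h import *
for i in range(3):
    o=robot.get_obs();im=robot.read_camera("wrist")
print(o['eef_pos'],o['tool_rot'],o['force'],o['width'])
cv2.imwrite("pics/w8.png",im)
E
```

```text
time: 22.4
eef_pos: [0.5068, 0.1083, 0.1106]
tool_rot: [-1.96, -2.452, 0.005]
force: [0.9, -0.5, 0.2]
width: 0.0854
[0.5070588  0.10829137 0.11111482] [-1.9607929  -2.4524066   0.00442977] [ 0.04509405 -1.1615929   0.20505701] 0.08549099146530918
```

View pics/w8.png

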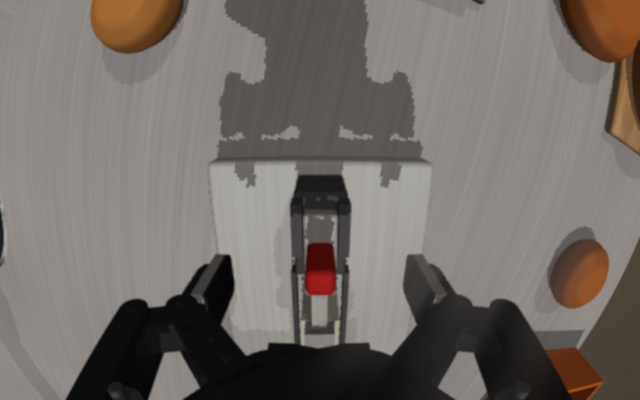

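```bash
python3 -m crank '[[[0,1,0.2,4,0],[0.5,0,0,0,0],[1,0,0,0,0],[1,0,0,0,0],[1,0,0,0,0],[1,0,0,0,0],[1,0,0,0,0],[1,0,0,0,0]]]' 30
python3 - <<'E'
from h import *
for i in range(2):
    o=robot.get_obs();im=robot.read_camera("wrist")
print(o['eef_pos'],o['tool_rot'],o['force'],o['width'])
cv2.imwrite("pics/w9.png",im)
E
```

```text
time: 23.55
eef_pos: [0.508, 0.1086, 0.1167]
tool_rot: [-1.96, -2.452, 0.003]
force: [-4.3, -0.8, 5.2]
width: 0.0136
[0.50798355 0.10861185 0.11669325] [-1.96051997 -2.45224534  0.00271837] [-3.82848643 -0.9499206   5.39001556] 0.013437321097465175
```

View pics/w9.png

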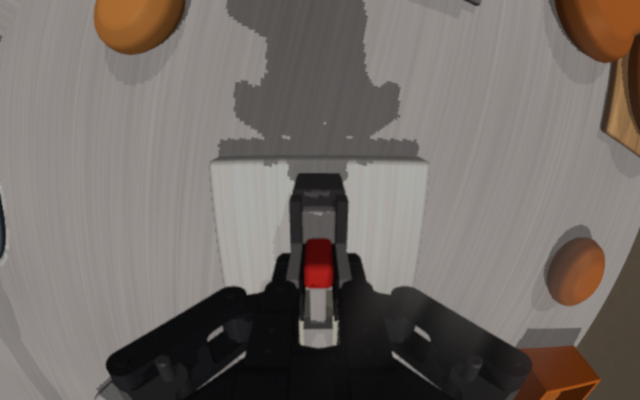

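```bash
python3 -m crank '[[[1,0.5,-2.1,0,0],[1,0.9,-4.1,0,0],[1,0.9,-4.1,0,0],[1,0.9,-4.1,0,0],[1,0.9,-4.1,0,0],[1,0.9,-4.1,0,0],[1,0.9,-4.1,0,0],[1,0.5,-2.1,0,0]]]' 30
python3 -m crank '[[[1,0.3,-1.3,0,0],[1,0.3,-1.3,0,0],[1,0.2,-1,0,0],[1,0.2,-0.8,0,0],[1,0,0,0,0],[1,0,0,0,0],[1,0,0,0,0],[1,0,0,0,0]]]' 30
python3 - <<'E'
from h import *
o=robot.get_obs();im=robot.read_camera("wrist");cv2.imwrite("pics/w10.png",im)
p=o['eef_pos']-np.array([.508,.1086,.1167]);a=np.radians(102.7);print(-1e3*(p[0]*np.cos(a)+p[1]*np.sin(a)),o['width'])
s=robot.read_camera("scene");cv2.imwrite("pics/s10.png",cv2.resize(s[160:230,270:370],None,fx=8,fy=8,interpolation=cv2.INTER_CUBIC))
E
```

```text
time: 24.65
eef_pos: [0.5143, 0.0806, 0.1167]
tool_rot: [-1.96, -2.452, 0.002]
force: [-3.7, 1.4, 5.8]
width: 0.0132
time: 25.65
eef_pos: [0.5151, 0.0768, 0.1167]
tool_rot: [-1.959, -2.452, 0.001]
force: [-4.8, 1.9, 6.9]
width: 0.0132
32.54247428128909 0.013195611025807687
```

View pics/w10.png

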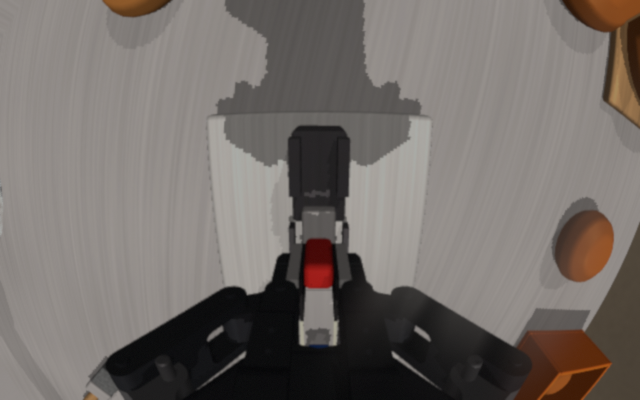

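```bash
python3 -m crank '[[[1,0.1,-0.5,0,0],[1,0.1,-0.5,0,0],[1,0.1,-0.5,0,0],[1,0,0,0,0],[1,0,0,0,0],[1,0,0,0,0],[1,0,0,0,0],[1,0,0,0,0]]]' 30
```

```text
time: 26.75
eef_pos: [0.5151, 0.0767, 0.1167]
tool_rot: [-1.957, -2.452, -0.0]
force: [-5.6, 6.6, 5.6]
width: 0.0131
```

```bash
python3 -m crank '[[[0.7,0,0.5,0,0],[0.3,0,0,0,0],[0,0,0,0,0],[0,0,0,0,0],[0,0,0,10,0],[0,0,0,30,0],[0,0,0,40,0],[0,0,0,40,0]]]' 30
python3 - <<'E'
from h import *
for i in range(3):
    o=robot.get_obs();im=robot.read_camera("wrist")
print(o['eef_pos'],o['tool_rot'],o['force'],o['width'],o['time'])
cv2.imwrite("pics/w11.png",im)
s=robot.read_camera("scene");cv2.imwrite("pics/s11.png",cv2.resize(s[160:230,270:370],None,fx=8,fy=8,interpolation=cv2.INTER_CUBIC))
c=im[20:280,250:390];cv2.imwrite("pics/w11c.png",cv2.resize(c,None,fx=5,fy=2.2,interpolation=cv2.INTER_CUBIC))
E
```

```text
time: 27.75
eef_pos: [0.5168, 0.0744, 0.2384]
tool_rot: [1.962, 2.453, 0.001]
force: [0.6, -1.0, -0.6]
width: 0.0852
[0.51965398 0.074748   0.2416644 ] [1.95856038 2.44889885 0.0130688 ] [ 0.6973458  -0.31732906 -0.0578526 ] 0.08541825070876934 27.85
```

View pics/w11.png

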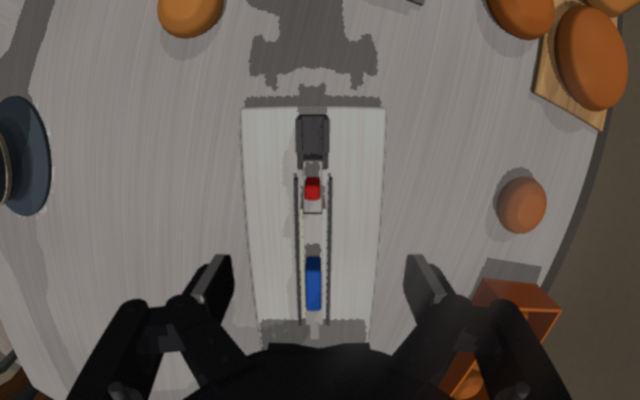

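View pics/s11.png

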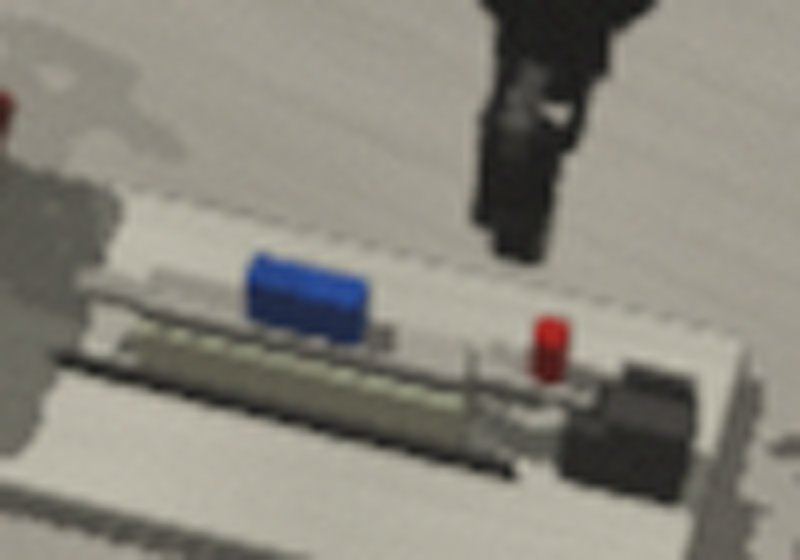

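```bash
python3 -m crank '[[[0,0,0,5,0],[0,0,0,0,0],[0,0,0,0,0],[0,0,0,0,0],[0,0,0,0,0],[0,0,0,0,0],[0,0,0,0,0],[0,0,0,0,0]]]'
python3 - <<'E'
from h import *
im=robot.read_camera("top")
o=robot.get_obs();im=robot.read_camera("wrist");print(o['eef_pos'],o['force'])
a=np.radians(102.7);u=np.array([np.cos(a),np.sin(a)]);C=np.array([.5374,-.0212])
b=im.astype(int);m=((b[:,:,2]-b[:,:,1]>90));m[:,:290]=0;m[:,335:]=0;m[:150]=0;m[230:]=0
ys,xs=np.nonzero(m);print(ys.min(),ys.max(),xs.mean())
P=atz("wrist",xs.mean(),ys.min(),.117,o);print("knob far edge y rel strip",1e3*u@(P[:2]-C),"expected 106 closed")
print(robot.hand_in())
E
```

```text
time: 28.95
eef_pos: [0.5168, 0.0746, 0.2415]
tool_rot: [1.962, 2.454, 0.0]
force: [-0.0, -0.1, -0.7]
width: 0.0856
[0.51681382 0.07460874 0.24153776] [0.36003796 0.24197074 0.44904974]
186 199 316.74301675977654
knob far edge y rel strip 109.25800370337507 expected 106 closed
the job is handed in; nothing more can be done
None
```

The comb is back in the roll slicer with the bolt over its ear, and I handed the job in at about 29 s. The hand-in gives no verdict, so success rests on the checks below.

- **Placing the comb:** I lifted the comb from its stand by the handle and lined it up over the strip using the wrist camera. I then lowered it in sub-millimetre to 1 mm steps. The tines went in with no noticeable resistance. It stopped 0.2 mm from the height worked out for fully home, after pressing with about 13 N against the 40 N limit. I let go of the comb, and the pictures showed it seated and upright.
- **Closing the bolt:** I pinched the red knob and slid the bolt about 32.5 mm. One more small push brought the force up with almost no further movement, which I take as its stop. I opened the gripper, backed off, and the last force reading was near zero.
- **Check that disagreed:** The final camera measurement put the far edge of the knob at 109 mm from the strip's middle, where fully closed should give about 106 mm. That means roughly 31 mm closed by the camera against 32.5 mm or more by the arm. Both are above the 29 mm needed.
- **Not measured:** I did not measure whether the bread and other things moved. The arm only passed above them, and none looked moved in the pictures.

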